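# Open the sloping junction box

## Robot

A 6-joint arm with a two-finger parallel gripper is mounted at the origin on a cart in front of the work surface, level with it; the furniture and walls round the work are solid. World frame = base frame: x ahead of the robot, y to its left, z up, the work surface at z = 0. Lengths are in m, angles in rad, forces in N, time in s.
With the tool pointing down it reaches from about 0.375 to 0.9 m from the base axis. Payload 3.1 kg.
Tool frame: the origin (TCP) lies midway between the tips of the shut fingers; the grasp point (between the pads) lies 19 mm behind it (manip.grip_depth is the distance from the TCP to the grasp point, in m); z points along the fingers, y is the line along which they close (so a half turn about z gives the same grasp; the last joint's range is limited). The gripper opens to 85 mm and grips with 20 to 120 N. Pads are 22 mm wide; open, the fingers measure 114 mm over their backs; the gripper's body (76 mm by 85 mm) begins 54 mm behind the grasp point. The pads swing forward as they close: fully open they stand 13 mm farther back than shut.
Start: joints at [0.933, 0.527, 1.433, -0, 1.181, -0.178], TCP at [0.277, 0.56, 0.231] pointing down, gripper open.
Joint ranges: [-3.08, 3.08], [-0.75, 2.2], [0.22, 2.44], [-1.43, 4.57], [0, 2.65], [-2.85, 2.85]. Speed limits (rad/s): [2.79, 2.79, 3.14, 3.14, 3.14, 3.14].

## Interface

Orientations are given as a unit quaternion [x, y, z, w].
In Python, from station import telemetry, snapshot, manip gives the robot as it stands. The module is installed in compiled form; this text tells all that it offers.
- The arm moves only by the shell command python3 -m crank 'ROWS' [OPENING] [FORCE]. ROWS is text: rows parted by semicolons, each of 6 numbers parted by spaces: the shift along the tool's x, y, z as a fraction of full scale, then the turn, a rotation vector about the tool's x, y, z as a fraction of full scale. A call has exactly 5 rows; each row shifts and turns the commanded pose from where the row before left it, along the tool's axes as they then stand; what a row does not reach is not made up. Full scale, the value 1, is 4 cm for a shift and 90 degrees for a turn. A row lasts 1/10 s, in which the tool goes at most 50 mm and 8.59 degrees, less where a joint would pass 70% of its speed; a pose out of reach is approached as far as the arm can. A call with a number of a shift or a turn outside -1 to 1 is refused whole. A call with a gripper value outside its range is refused whole. OPENING is the opening, from -1 (shut) to 1 (fully open), set as the call begins (- or left out, the last holds). The fingers move at their own pace and stop on an object; FORCE is the grip in N (left out, the last holds). Time passes only in rows, so rows that do not move let the fingers close, or fill a call up. It gives the time, the measured TCP pose, the force, the opening and the grip force at its end, in the units of the state.
- telemetry.sense(): the state, without advancing time (a new reading comes with each control period).
- snapshot(name): name is "scene" or "side" or "wrist"; returns a dict with "image" (384x512x3 uint8, red, green, blue), "depth" (384x512 float32, m along the optical axis (not along the pixel's ray), 0 where there is no reading), "camera_matrix" (3x3 intrinsics, pixels), "rvec" (rotation vector, rad) and "tvec" (3), from world to camera coordinates, as OpenCV has them. Camera axes: x right, y down, z forward; pixel columns grow to the right and rows downward; lengths in m; the calibration is good to about 2 mm. A picture is of the moment at which its call begins.
- manip.sign_off(): hands the job in; it is judged then, once.
The state is a dict: "t": time; "q": joint angles; "qd": joint speeds; "tau": joint torques, N m; "tcp_pos": TCP position; "tool_rot": TCP orientation; "force": force on the tool from outside, world axes, zero at the start; "ft_torque": the same for the moment, N m; "finger_gap": opening from 0.0 (shut) to 1.0 (fully open); "gripper_force": force on a finger pad.
Only numpy, scipy, OpenCV 4.12 (cv2) and the standard library are available. Lean on these libraries where they do the work, as an engineer would, in place of code of your own. Each camera call takes 0.05 s, during which the arm holds its last target. There are 200 camera calls.

## Task

Take the cover off the junction box: turn its two captive thumbscrews, one after the other, a quarter turn counter-clockwise to their stops so that their claws swing off the cover plate, then lift the cover straight off by its handle and lay it gently, flat and handle up, centred on the rubber mat. Do not pull the cover out of place before both thumbscrews are open, and leave the tape measure, the contactor and the cutters where they are.

Things in the scene. Friction and masses are not known exactly. Their poses are not given: they have to be found in the camera images.
- box: Grey sheet-metal junction box fixed to the bench, 200 wide (its y) x 130 deep (its x) x 79 mm high in front and 131 mm at the back. Origin: centre of its underside; z up, -x its low front. Its top is a flat face that slopes down to the front at 22 degrees; the face's centre is 105 mm above the origin and the face's outward normal is (-0.375, 0, 0.927) in the box's frame. Position and yaw vary.
- cover: Loose flat aluminium cover plate, 90 (its x, up the slope) x 110 (its y) x 4 mm, 0.3 kg (varies), with a bow handle. Origin: centre of the plate's underside; z is its outward normal (the handle side). At the start it lies on the middle of the sloping face, origin at the face's centre, between locating ribs 4 mm high with 1 to 2 mm of play.
- handle (a point): Middle of the cover's bow handle, 34 mm above the plate's underside; moves and turns with the cover (same axes). The handle is a straight bar along the cover's y, 76 mm long, 12 mm thick (along the cover's x), from 28 to 40 mm above the underside, on two end posts 52 mm apart inside.
- left_screw (a joint): Turn of the left thumbscrew (on the +y side of the box, left as seen from its low front), rad: about 0 to 0.3 at the start (claw over the cover plate), grows counter-clockwise as seen looking onto the face; stop at 1.57. The claw is clear of the plate from 1.15 on. Stiff friction (0.08 N m); stays where it is left.
- right_screw (a joint): The same for the right thumbscrew; it also opens counter-clockwise.
- left_wing (a point): Grip point on the left screw's axis, 32 mm out from the face, 77 mm left of the face's centre. Turns with the screw: z along its axis, outward; x the way its claw points (at the cover at joint 0), also the wing's long way. Black wing: 42 (x) x 12 (y) mm, 18 to 42 mm out from the face. Steel claw: 14 mm wide, reaches 34 mm from the axis, lies 6 to 10 mm out from the face.
- right_wing (a point): The same on the right thumbscrew, 77 mm to the right of the face's centre.
- mat: Flat black ribbed rubber mat fixed to the bench, 130 (its x) x 150 (its y) x 4 mm. Origin: centre of its underside (bench level), z up. Position and yaw vary. Between box and mat stands a tall control cabinet; the near corner of its 100 mm high plinth is at x 0.52, y 0.08: pass in front of it, nearer the robot.
- tape_measure: Bystander: black tape measure lying on its side, 60 x 84 x 37 mm. Origin: its underside.
- contactor: Bystander: black contactor, 50 x 45 x 57 mm. Origin: its underside.
- cutters: Bystander: side cutters with red handles lying on the bench, 62 x 127 x 14 mm. Origin: its underside.

How it is judged:
On the way, in this order (a step that is already met when the one before it is completed fails the run):
1. one thumbscrew is turned open (its joint beyond 1.2 rad) (value of joint any of left_screw, right_screw above 1.2 rad), for 0.2 s.
2. both thumbscrews are open (beyond 1.2 rad) with the cover still in place (value of joint each of left_screw, right_screw above 1.2 rad and distance of cover from where it was at the start of the episode below 0.015 m), for 0.2 s.
3. the cover is lifted clear of the box (40 mm or more above its seat) (z of cover in the frame of box above 0.145 m), for 0.1 s.
At the end, for the whole second after the job is handed in: The cover lies at rest flat on the mat (within 0.08 rad of level, handle up), its centre within 25 mm of the mat's centre; both thumbscrews stand open (beyond 1.2 rad); tape measure, contactor and cutters are within 30 mm of where they were (value of joint each of left_screw, right_screw above 1.2 rad and horizontal distance between cover and mat below 0.025 m and angle between cover's own z axis and vertical below 0.08 rad and z of cover in the frame of mat below 0.01 m and linear speed of cover below 0.02 m/s and distance of each of tape_measure, contactor, cutters from where it was at the start of the episode below 0.03 m); the robot touches nothing.
It fails at once if the cover pulled out of place (over 15 mm) while a thumbscrew is not yet open (below 1.1 rad) (distance of cover from where it was at the start of the episode above 0.015 m and value of joint any of left_screw, right_screw below 1.1 rad).
It fails at once if the cover dropped or slammed down: faster than 0.45 m/s within 30 mm of the bench (height (world z) of cover below 0.03 m and linear speed of cover above 0.45 m/s).
It fails at once if the tape measure moved by more than 30 mm (distance of tape_measure from where it was at the start of the episode above 0.03 m).
It fails at once if the contactor moved by more than 30 mm (distance of contactor from where it was at the start of the episode above 0.03 m).
It fails at once if the cutters moved by more than 30 mm (distance of cutters from where it was at the start of the episode above 0.03 m).
It also fails if it takes over 53 s, if anything falls off the work surface, if the arm or the gripper's body presses on something with over 40 N, if the wrist force passes 120 N, or if a joint passes its speed limit or range.

## Working session

There is one attempt and no reset: what is moved stays moved. The work goes in short steps, Python scripts to look and compute and a shell command to move; the robot and the scene stay as the last step left them, time stands still between calls to the robot, and variables do not carry over. Pictures are saved under pics/ and viewed, at most 10 in all, crops included, and the job is handed in when it is done.

```bash
mkdir -p pics
cat > h.py <<'E'
import numpy as np, cv2
from scipy.spatial.transform import Rotation as R
from station import telemetry, snapshot, manip
def shot(n,save=None):
    s=snapshot(n); 
    if save: cv2.imwrite('pics/'+save+'.png',s['image'][:,:,::-1]); np.savez('pics/'+save+'.npz',**s)
    return s
def pts(s):
    K=s['camera_matrix'];d=s['depth'];v,u=np.mgrid[0:d.shape[0],0:d.shape[1]]
    c=np.stack([(u-K[0,2])/K[0,0]*d,(v-K[1,2])/K[1,1]*d,d],-1)
    Rm=cv2.Rodrigues(np.array(s['rvec'],float))[0]
    return (c-np.array(s['tvec']).ravel())@Rm
E
python3 - <<'E'
from h import *
s=telemetry.sense();print(s)
a=shot('scene','scene0');b=shot('side','side0');c=shot('wrist','wrist0')
cv2.imwrite('pics/all.png',cv2.resize(np.hstack([b['image'],c['image']])[:,:,::-1],(800,300)))
for x in(a,b,c):
  Rm=cv2.Rodrigues(np.array(x['rvec'],float))[0];print(-Rm.T@np.array(x['tvec']).ravel(),Rm[2])
E
```

```text
{'t': 0.0, 'q': array([ 9.33501521e-01,  5.28475179e-01,  1.43392317e+00,  2.51240787e-05,
        1.18138485e+00, -1.78545504e-01]), 'qd': array([-7.28956246e-05,  4.94708787e-04,  7.42203395e-04, -6.81222910e-04,
       -2.32294130e-04, -1.04107866e-03]), 'tau': array([-4.99940088e-04, -4.42362785e+01, -1.78018302e+01, -2.43993163e-04,
        8.54230835e-03,  2.83879416e-05]), 'tcp_pos': array([0.27632302, 0.55979311, 0.23032144]), 'tool_rot': array([ 2.27373118e-01,  9.73807099e-01, -1.00079732e-03, -4.45159932e-04]), 'force': array([-0.45006566,  0.28685395,  0.35122626]), 'ft_torque': array([-0.02676814,  0.01481842, -0.00469706]), 'gripper_force': 0.0, 'finger_gap': 0.9992326642999529}
[-0.03531009 -0.6937716   0.82757976] [ 0.46070809  0.62753796 -0.62764971]
[ 0.32268119 -0.96901015  0.70025478] [ 0.14607539  0.85375124 -0.49977076]
[0.21528354 0.59081179 0.37236196] [ 0.23933918 -0.12096883 -0.9633708 ]
```

View pics/scene0.png

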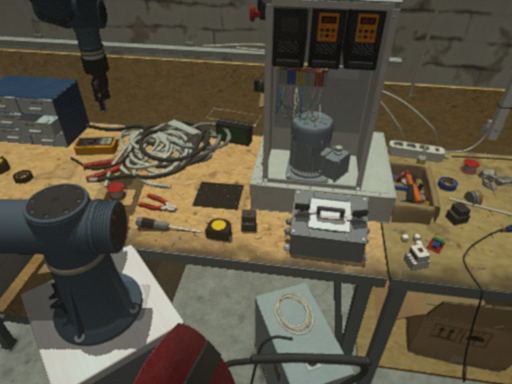

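View pics/all.png

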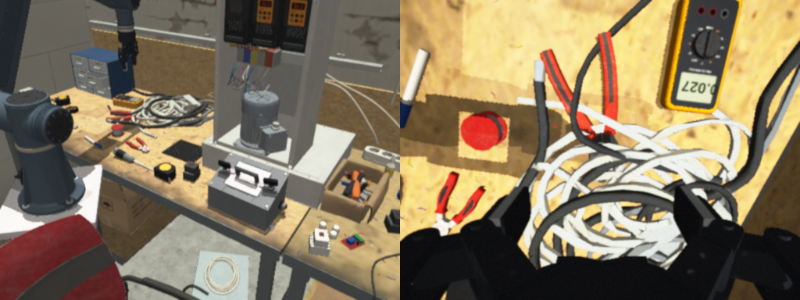

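The scene view shows the box around (328,225), mat (218,195), tape (218,229), contactor (249,220) and cutters (158,203). Next: enlarged crops and depth measurements.

Run:
```python
from h import *
ims=[]
for n,(u0,v0,w,h) in (('scene0',(280,180,100,90)),('side0',(260,185,120,108))):
  z=np.load(f'pics/{n}.npz');i=z['image'][v0:v0+h,u0:u0+w,::-1]
  ims.append(cv2.resize(i,(400,360),interpolation=cv2.INTER_CUBIC))
cv2.imwrite('pics/crop0.png',np.hstack(ims))
for n in('scene0','side0'):
  z=np.load(f'pics/{n}.npz');P=pts(z)
  g=z['image'].astype(int).sum(2)
  # mat: dark near-bench pixels
  m=(g<150)&(P[...,2]>-.005)&(P[...,2]<.015)&(P[...,0]>.3)&(P[...,0]<.75)&(P[...,1]>-.1)&(P[...,1]<.45)
  k,l,st,c=cv2.connectedComponentsWithStats(m.astype(np.uint8))
  for j in range(1,k):
    if st[j,4]>60:
      q=P[l==j];print(n,'dark',st[j],cv2.minAreaRect(q[:,:2].astype(np.float32)),np.median(q[:,2]))
  # raised things
  for lo,hi in((.02,.14),):
    m=(P[...,2]>lo)&(P[...,2]<.07)&(P[...,0]>.3)&(P[...,0]<.6)&(P[...,1]>-.5)&(P[...,1]<.5)
    k,l,st,c=cv2.connectedComponentsWithStats(m.astype(np.uint8))
    for j in range(1,k):
      if st[j,4]>40: q=P[l==j];print(n,'raised',st[j],q.min(0),q.max(0))
  # box face plane via ransac-ish: region x .4-.65,y -.35..0
  for (u,v) in ([(330,213),(300,215),(362,215),(330,248)] if n=='scene0' else [(325,240)]): print((u,v),P[v,u])
```

```text
scene0 dark [194 183  48  26 909] ((0.4714622497558594, 0.1981804221868515), (0.12458999454975128, 0.14137132465839386), 45.96708297729492) 0.004411912394077129
scene0 dark [206 234  23   7  64] ((0.3578484058380127, 0.025289634242653847), (0.00557289831340313, 0.06732317060232162), 41.0900764465332) 0.00946841128136484
scene0 raised [196 132  11  19  43] [0.50456883 0.39439293 0.02044375] [0.59934125 0.49776106 0.06976666]
scene0 raised [152 134  47  24 421] [0.37066403 0.39076591 0.0203828 ] [0.56613953 0.49966924 0.06971215]
scene0 raised [136 142  86  38 994] [0.30030074 0.32563534 0.02008851] [0.59864526 0.49992371 0.06998279]
scene0 raised [250 193  40  16 457] [ 0.51516259 -0.01285845  0.02013518] [0.59994233 0.0783417  0.06995469]
scene0 raised [241 210  16  18 265] [ 0.43449664 -0.01670817  0.02055576] [0.49201862 0.04064155 0.0602918 ]
scene0 raised [205 219  28  19 393] [ 0.33570043 -0.00788069  0.02001635] [0.41210331 0.0745927  0.0418574 ]
scene0 raised [285 228  64  28 766] [ 0.49293518 -0.25407363  0.02026737] [ 0.59998727 -0.08848023  0.06996636]
(330, 213) [ 0.609768
[... 493 characters left out ...]
2651
side0 raised [195 135  65  14 363] [0.35957257 0.38511138 0.02233931] [0.5920403  0.49993544 0.06989882]
side0 raised [ 179  138   89   28 1049] [0.30032845 0.32470917 0.0200609 ] [0.59955092 0.49975046 0.06998389]
side0 raised [259 193  30  22 336] [0.51630516 0.0074459  0.02037913] [0.58489909 0.07980001 0.06985816]
side0 raised [234 206  23  21 339] [ 0.43595998 -0.01604009  0.02002805] [0.49931315 0.04048821 0.05895578]
side0 raised [196 208  29  21 383] [ 0.33582677 -0.00640556  0.02003511] [0.41234988 0.07788597 0.03895638]
side0 raised [266 239  57  42 969] [ 0.49363616 -0.25306762  0.02002996] [ 0.59985648 -0.139842    0.06996191]
(325, 240) [ 0.6165709  -0.20891531  0.10037782]
```

View pics/crop0.png

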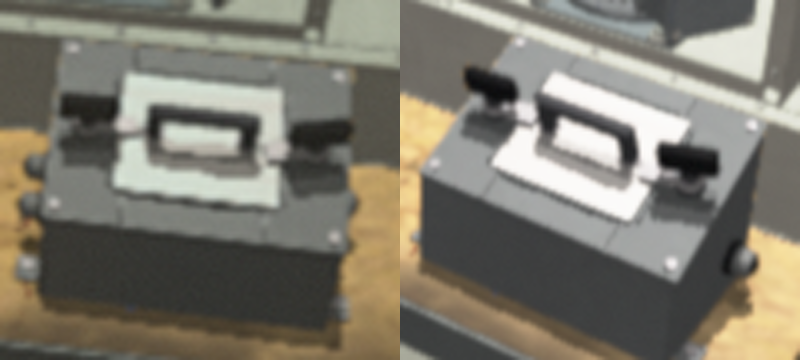

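The crop shows both wings roughly across the face with claws on the plate, and the bow handle clear between them. Next I fit the box model to the two depth clouds.

```bash
cat > fit.py <<'E'
from h import *
from scipy.optimize import least_squares
c22,s22=np.cos(np.radians(22)),np.sin(np.radians(22))
RF=np.array([[c22,0,-s22],[0,1,0],[s22,0,c22]]).T  # rows-> columns: face axes
RF=np.column_stack([[c22,0,s22],[0,1,0],[-s22,0,c22]])
def tobox(P,p): return (P-[p[0],p[1],p[3] if len(p)>3 else 0])@R.from_euler('z',p[2]).as_matrix()
def toface(P,p): return (tobox(P,p)-[0,0,.105])@RF
def fit(Ps,p0):
  Q=np.vstack(Ps)
  def res(p):
    B=tobox(Q,p);F=toface(Q,p);
    r=np.stack([F[:,2],F[:,2]-.004,B[:,0]+.065,abs(B[:,1])-.1],1)
    r[:,1][(abs(F[:,0])>.045)|(abs(F[:,1])>.055)]=1
    r[:,0][(abs(F[:,0])<.04)&(abs(F[:,1])<.05)]=1
    i=abs(r).argmin(1);return np.clip(r[np.arange(len(r)),i],-.02,.02)
  best=None
  for yaw in np.radians(np.arange(-60,61,10)):
    for dx in(-.02,0,.02):
      o=least_squares(res,[p0[0]+dx,p0[1],yaw,0],loss='soft_l1',f_scale=.002)
      if best is None or o.cost<best.cost: best=o
  return best
def report(P,img,p):
  F=toface(P,p);g=img.astype(int).sum(-1)
  Rw=R.from_euler('z',p[2]).as_matrix()@RF
  for nm,y in(('L',.077),('R',-.077)):
    m=(F[...,2]>.02)&(F[...,2]<.05)&(np.hypot(F[...,0],F[...,1]-y)<.032)
    q=F[m]; 
    if len(q)<5: continue
    rc=cv2.minAreaRect(q[:,:2].astype(np.float32));e,v=np.linalg.eigh(np.cov(q[:,:2].T))
    print(nm,len(q),'mid',np.round((q.max(0)+q.min(0))/2,4),'ext',np.round(np.ptp(q,0),4),'pca deg',np.degrees(np.arctan2(v[1,1],v[0,1])),rc)
  m=(F[...,2]>.03)&(F[...,2]<.05)&(abs(F[...,0])<.02)&(abs(F[...,1])<.042)
  q=F[m];print('handle',len(q),q.min(0),q.max(0),q.mean(0))
E
python3 - <<'E'
from fit import *
S=[(np.load(f'pics/{n}.npz')) for n in('scene0','side0')]
Ps=[pts(z) for z in S]
def reg(P): return P[(P[...,2]>.015)&(P[...,2]<.14)&(np.hypot(P[...,0]-.605,P[...,1]+.175)<.125)]
for sel in([0],[1],[0,1]):
  o=fit([reg(Ps[i]) for i in sel],[.605,-.175]);print(sel,o.x,np.degrees(o.x[2]),o.cost)
p=o.x
for P,z in zip(Ps,S): report(P,z['image'],p)
Rw=R.from_euler('z',p[2]).as_matrix()@RF
for n,f in(('face',[0,0,0]),('L',[0,.077,.032]),('R',[0,-.077,.032]),('handle',[0,0,.034])):
  print(n,Rw@f+R.from_euler('z',p[2]).apply([0,0,.105])+[p[0],p[1],p[3]])
print(Rw)
E
```

```text
[0] [ 0.60313069 -0.16113165  0.76630728  0.00077639] 43.90617268942921 0.016402637715183088
[1] [ 0.60934713 -0.16807638  0.76666745 -0.00079766] 43.92680913573994 0.02260127492340952
[0, 1] [ 6.09191380e-01 -1.67713846e-01  7.66181105e-01 -1.25723711e-04] 43.89894367557089 0.04032378368843936
L 105 mid [-0.0016  0.0762  0.0337] ext [0.0147 0.0407 0.0266] pca deg 92.40565191943318 ((-0.0008768853731453419, 0.07616925239562988), (0.013830929063260555, 0.040578264743089676), 3.972639799118042)
R 111 mid [-0.0011 -0.0774  0.0327] ext [0.017  0.0414 0.0247] pca deg 102.57788907947135 ((-0.0015782169066369534, -0.0772814154624939), (0.012111837975680828, 0.04212721809744835), 8.687737464904785)
handle 139 [-0.00737059 -0.03708696  0.03020658] [0.0056488  0.03735314 0.04450284] [-2.20527380e-03  6.09249511e-05  3.87882446e-02]
L 137 mid [-0.0011  0.0761  0.0322] ext [0.0155 0.0414 0.0243] pca deg 95.19525711514612 ((-0.0013799122534692287, 0.07590042054653168), (0.013370593078434467, 0.04138344153761864), 5.458507537841797)
R 170 mid [-0.0022 -0.078   0.032 ] ext [0.02   0.0406 0.0228] pca deg 102.95834250787787 ((-0.0017817639745771885, -0.07762522250413895), (0.014493273571133614, 0.041539277881383896), 13.939826011657715)
handle 177 [-0.00803861 -0.03968772  0.03030586] [0.0042693  0.03693084 0.04302856] [-0.00287286 -0.00213851  0.03738512]
face [ 0.60919138 -0.16771385  0.10487428]
L [ 0.54716277 -0.12054236  0.13454416]
R [ 0.6539446  -0.2315092   0.13454416]
handle [ 0.60001383 -0.17654527  0.13639853]
[[ 0.66809521 -0.69338854 -0.26992799]
 [ 0.64289866  0.7205639  -0.25974792]
 [ 0.37460659  0.          0.92718385]]
```

The fit holds up: wing midpoints, sizes and heights all match the text within 2 mm. The box is at (0.609,-0.168) with yaw 43.9°, and the mat is at (0.472,0.196). Now I write the move planner and make the first move, staying in front of the cabinet.

```bash
cat > plan.py <<'E'
from fit import *
BOX=np.array([.6092,-.1677,.7662,0.]); OFF=np.array([-.0012,-.0003,0])
Rz=R.from_euler('z',BOX[2]).as_matrix(); RW=Rz@RF
def face(f): return RW@(np.array(f)+OFF)+[BOX[0],BOX[1],.105]
def tool(deg):  # tool y at angle deg from face x (ccw about outward normal), tool z into face
    a=np.radians(deg);y=RW@[np.cos(a),np.sin(a),0];z=-RW[:,2];return np.column_stack([np.cross(y,z),y,z])
def down(deg): a=np.radians(deg);y=np.array([np.cos(a),np.sin(a),0]);z=np.array([0,0,-1.]);return np.column_stack([np.cross(y,z),y,z])
def go(pos=None,rot=None):
    s=telemetry.sense();T=R.from_quat(s['tool_rot']).as_matrix()
    print('t',round(s['t'],2),'tcp',np.round(s['tcp_pos'],4),'q',np.round(s['q'],2),'F',np.round(s['force'],1),'gap',round(s['finger_gap'],3),'gf',round(s['gripper_force'],1),'zface',np.round((s['tcp_pos']-face([0,0,0]))@RW,4))
    if rot is not None:
        r=R.from_matrix(T.T@rot).as_rotvec();print('turn total units',np.round(r/(np.pi/2),4),'deg',np.round(np.degrees(np.linalg.norm(r)),2));T=rot
    if pos is not None:
        d=T.T@(np.array(pos)-s['tcp_pos']);print('shift total units (after turn)',np.round(d/.04,3))
E
python3 -m crank '-.495 -.61 -.117 0 0 0;-.495 -.61 -.117 0 0 0;-.495 -.61 -.117 0 0 0;-.495 -.61 -.117 0 0 0;-.495 -.61 -.117 0 0 0'
python3 -m crank '-.495 -.61 -.117 0 0 0;-.495 -.61 -.117 0 0 0;-.495 -.61 -.117 0 0 0;-.495 -.61 -.117 0 0 0;-.495 -.61 -.117 0 0 0'
python3 -m crank '-.495 -.61 -.117 0 0 0;-.495 -.61 -.117 0 0 0;-.495 -.61 -.117 0 0 0;-.495 -.61 -.117 0 0 0;-.495 -.61 -.117 0 0 0'
python3 -c "
from plan import *
a=down(43.9+180+4);b=tool(184)
go(None,a)
go(face([0,.077,.117]),b)
print(R.from_matrix(a.T@b).as_rotvec()/(np.pi/2), face([0,.077,.117]))"
```

```text
t: 0.65
tcp_pos: [0.3114, 0.4058, 0.2546]
tool_rot: [0.227, 0.974, -0.0, -0.0]
force: [0.3, 0.5, -0.3]
finger_gap: 1.0
gripper_force: 0.0
t: 1.15
tcp_pos: [0.3461, 0.2526, 0.2782]
tool_rot: [0.227, 0.974, -0.0, -0.0]
force: [1.3, 0.1, -0.2]
finger_gap: 0.997
gripper_force: 0.0
t: 1.65
tcp_pos: [0.3808, 0.0994, 0.3017]
tool_rot: [0.227, 0.974, 0.0, -0.0]
force: [0.8, 0.1, 0.5]
finger_gap: 1.0
gripper_force: 0.0
t 1.65 tcp [0.3808 0.0994 0.3017] q [-0.03  0.11  1.87  0.    1.16 -1.14] F [0.8 0.1 0.5] gap 1.0 gf 0.0 zface [0.094  0.3511 0.1746]
turn total units [ 1.0000e-04 -0.0000e+00 -1.8243e+00] deg 164.19
t 1.65 tcp [0.3808 0.0994 0.3017] q [-0.03  0.11  1.87  0.    1.16 -1.14] F [0.8 0.1 0.5] gap 1.0 gf 0.0 zface [0.094  0.3511 0.1746]
turn total units [ 0.0727 -0.3444 -1.7933] deg 164.48
shift total units (after turn) [6.673 2.823 1.44 ]
[ 2.43848994e-01  1.70515266e-02 -2.88216172e-07] [ 0.52363335 -0.14359635  0.21303098]
```

```bash
python3 -m crank '0 0 0 0 0 .095;0 0 0 0 0 .095;0 0 0 0 0 .095;0 0 0 0 0 .095;0 0 0 0 0 .095' >/dev/null
python3 -m crank '0 0 0 0 0 .095;0 0 0 0 0 .095;0 0 0 0 0 .095;0 0 0 0 0 .095;0 0 0 0 0 .095' >/dev/null
python3 -m crank '0 0 0 0 0 .095;0 0 0 0 0 .095;0 0 0 0 0 .095;0 0 0 0 0 .095;0 0 0 0 0 .095' >/dev/null
python3 -m crank '0 0 0 0 0 .095;0 0 0 0 0 .095;0 0 0 0 0 .095;0 0 0 0 0 .095;0 0 0 0 0 .095' >/dev/null
python3 -m crank '0 0 0 0 0 .095;0 0 0 0 0 .095;0 0 0 0 0 .085;.081 .006 0 0 0 0;0 0 0 .081 .006 0' >/dev/null
python3 -c "
from plan import *
go(face([0,.077,.117]),tool(184))"
```

```text
t 4.15 tcp [0.3862 0.099  0.302 ] q [-0.11  0.06  1.93  0.11  1.06  2.14] F [ 0.4  0.2 -0.1] gap 1.001 gf 0.0 zface [0.0975 0.3471 0.1735]
turn total units [0.1601 0.0103 0.0052] deg 14.45
shift total units (after turn) [6.565 2.902 1.413]
```

```bash
python3 -m crank '0 0 0 .08 .005 .003;0 0 0 .08 .005 .002;.82 .363 .177 0 0 0;.82 .363 .177 0 0 0;.82 .363 .177 0 0 0' >/dev/null
python3 -m crank '.82 .363 .177 0 0 0;.82 .363 .177 0 0 0;.82 .363 .177 0 0 0;.82 .363 .177 0 0 0;.82 .363 .177 0 0 0' >/dev/null
python3 -c "
from plan import *
go(face([0,.077,.117]),tool(184))
z=shot('wrist','w1');P=pts(z);report(P,z['image'],BOX)
q=P[(P[...,2]>.03)&(np.hypot(P[...,0]-.605,P[...,1]+.175)<.125)&(P[...,2]<.14)]
o=least_squares(lambda p:0,[0]) if 0 else fit([q],[.607,-.168]);print(o.x,o.cost,len(q))"
```

```text
t 5.15 tcp [ 0.519  -0.1468  0.2111] q [-0.7   0.41  1.8   0.47  0.94  1.33] F [0.7 0.5 1.2] gap 1.003 gf 0.0 zface [-0.0058  0.0779  0.1173]
turn total units [ 0.003   0.0007 -0.0025] deg 0.36
shift total units (after turn) [ 0.034 -0.144  0.008]
L 890 mid [0.0001 0.078  0.0324] ext [0.014  0.0423 0.0221] pca deg 92.63487471063446 ((0.0003115609288215637, 0.07797060906887054), (0.012577026151120663, 0.04233209043741226), 3.6442744731903076)
R 88 mid [-0.0038 -0.0563  0.0278] ext [0.0102 0.003  0.0134] pca deg -174.8103280062566 ((-0.0038723191246390343, -0.05621074512600899), (0.010181869380176067, 0.002661654958501458), 3.1877615451812744)
handle 1937 [-0.00607716 -0.03668541  0.03420426] [0.0059968  0.03913432 0.0413542 ] [-5.24233217e-05 -4.65729528e-04  3.86225552e-02]
[ 6.10886039e-01 -1.69257218e-01  7.64700379e-01 -3.51532553e-04] 0.13906930506844833 38120
```

View pics/w1.png

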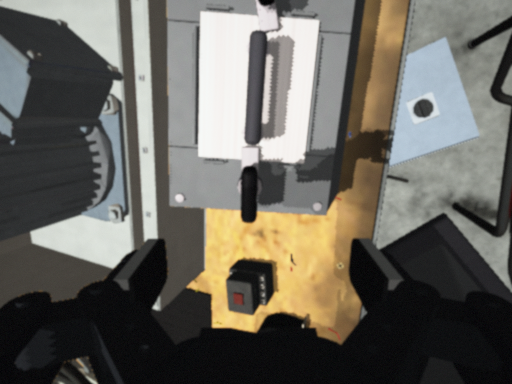

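Wrist view: left wing at (249,193), claw and handle bar in line up the picture. Wing centre measured within 1 mm of plan. Descend and grip.

```bash
sed -i 's/OFF=np.array(.*/OFF=np.array([.0001,.0004,0])/' plan.py
python3 -c "
from plan import *
go(face([0,.077,.017]),tool(183.6))"
```

```text
t 5.2 tcp [ 0.5226 -0.1529  0.2099] q [-0.7   0.42  1.79  0.47  0.94  1.33] F [ 3.1 -3.2  0.2] gap 1.002 gf 0.0 zface [-0.0092  0.0703  0.1168]
turn total units [ 0.0043 -0.0043  0.001 ] deg 0.56
shift total units (after turn) [-0.152 -0.239  2.496]
```

```bash
python3 -m crank '-.152 -.239 .3 .004 -.004 .001;0 0 .6 0 0 0;0 0 .6 0 0 0;0 0 .5 0 0 0;0 0 .3 0 0 0' >/dev/null
python3 -m crank '0 0 .19 0 0 0;0 0 0 0 0 0;0 0 0 0 0 0;0 0 0 0 0 0;0 0 0 0 0 0' 
python3 -c "
from plan import *
go(face([0,.077,.017]),tool(183.6))"
```

```text
t: 6.2
tcp_pos: [0.5467, -0.1084, 0.1238]
tool_rot: [0.915, -0.356, 0.078, -0.175]
force: [-1.1, 0.7, -0.1]
finger_gap: 1.004
gripper_force: 0.0
t 6.2 tcp [ 0.5467 -0.1084  0.1238] q [-0.6   0.57  1.85  0.58  0.73  1.27] F [-1.1  0.7 -0.1] gap 1.004 gf 0.0 zface [0.0033 0.0856 0.0189]
turn total units [-0.0013  0.0036 -0.0006] deg 0.35
shift total units (after turn) [0.21  0.095 0.046]
```

```bash
python3 -m crank '.21 .095 .04 0 0 0;0 0 0 0 0 0;0 0 0 0 0 0;0 0 0 0 0 0;0 0 0 0 0 0' >/dev/null
python3 -c "
from plan import *
go(face([0,.077,.017]),tool(183.6))"
python3 -m crank '0 0 0 0 0 0;0 0 0 0 0 0;0 0 0 0 0 0;0 0 0 0 0 0;0 0 0 0 0 0' -1 60
python3 -m crank '0 0 0 0 0 0;0 0 0 0 0 0;0 0 0 0 0 0;0 0 0 0 0 0;0 0 0 0 0 0'
python3 -c "
from plan import *
go(face([0,.077,.017]),tool(183.6))"
```

```text
t 6.7 tcp [ 0.5505 -0.1157  0.1202] q [-0.61  0.59  1.83  0.58  0.74  1.26] F [-0.2 -0.   1.1] gap 1.002 gf 0.0 zface [-0.0002  0.0778  0.0164]
turn total units [-0.0011  0.0048 -0.001 ] deg 0.45
shift total units (after turn) [ 0.019 -0.004 -0.015]
t: 7.2
tcp_pos: [0.5506, -0.1158, 0.1202]
tool_rot: [0.915, -0.356, 0.077, -0.175]
force: [-2.2, -3.0, 0.5]
finger_gap: 0.145
gripper_force: 10.6
t: 7.7
tcp_pos: [0.5506, -0.1159, 0.1203]
tool_rot: [0.915, -0.356, 0.077, -0.175]
force: [-1.6, -0.7, 2.9]
finger_gap: 0.128
gripper_force: 61.0
t 7.7 tcp [ 0.5506 -0.1159  0.1203] q [-0.61  0.58  1.83  0.58  0.74  1.26] F [-1.6 -0.7  2.9] gap 0.128 gf 61.0 zface [-0.0002  0.0776  0.0165]
turn total units [-0.001   0.0046 -0.0008] deg 0.43
shift total units (after turn) [ 0.015 -0.005 -0.011]
```

```bash
python3 -m crank '0 0 0 0 0 -.06;0 0 0 0 0 -.08;0 0 0 0 0 -.08;0 0 0 0 0 -.08;0 0 0 0 0 -.08' 
python3 -m crank '0 0 0 0 0 -.08;0 0 0 0 0 -.08;0 0 0 0 0 -.08;0 0 0 0 0 -.08;0 0 0 0 0 -.08' 
python3 -m crank '0 0 0 0 0 -.08;0 0 0 0 0 -.07;0 0 0 0 0 0;0 0 0 0 0 0;0 0 0 0 0 0' 
python3 -c "
from plan import *
go(face([0,.077,.017]),tool(273))"
```

```text
t: 8.2
tcp_pos: [0.5504, -0.1163, 0.1202]
tool_rot: [0.979, -0.069, 0.125, -0.144]
force: [-3.2, -2.9, 2.3]
finger_gap: 0.126
gripper_force: 61.3
t: 8.7
tcp_pos: [0.5505, -0.1168, 0.1201]
tool_rot: [0.953, 0.237, 0.164, -0.098]
force: [-2.8, -3.3, 1.6]
finger_gap: 0.13
gripper_force: 61.3
t: 9.2
tcp_pos: [0.5506, -0.1169, 0.1201]
tool_rot: [0.919, 0.345, 0.174, -0.078]
force: [-3.5, -4.4, 1.7]
finger_gap: 0.129
gripper_force: 61.1
t 9.2 tcp [ 0.5506 -0.1169  0.1201] q [-0.61  0.59  1.83  0.58  0.74 -0.19] F [-3.5 -4.4  1.7] gap 0.129 gf 61.1 zface [-0.0009  0.0768  0.0166]
turn total units [-0.0036  0.0002 -0.0652] deg 5.88
shift total units (after turn) [ 0.023 -0.004 -0.011]
```

```bash
python3 -m crank '0 0 0 0 0 0;0 0 0 0 0 0;0 0 0 0 0 0;0 0 0 0 0 0;0 0 -.2 0 0 0' -.3
python3 -m crank '0 0 -.4 0 0 0;0 0 -.5 0 0 0;0 0 -.6 0 0 0;0 0 -.6 0 0 0;0 0 -.2 0 0 0' >/dev/null
python3 -m crank '0 0 0 0 0 .091;0 0 0 0 0 .091;0 0 0 0 0 .091;0 0 0 0 0 .091;0 0 0 0 0 .091' 1 >/dev/null
python3 -m crank '0 0 0 0 0 .091;0 0 0 0 0 .091;0 0 0 0 0 .091;0 0 0 0 0 .091;0 0 0 0 0 0' >/dev/null
python3 -c "
from plan import *
go(face([0,-.077,.117]),tool(192.5))"
```

```text
t: 9.7
tcp_pos: [0.5481, -0.1172, 0.1271]
tool_rot: [0.919, 0.345, 0.174, -0.08]
force: [-0.1, 0.1, 1.0]
finger_gap: 0.354
gripper_force: 0.0
t 11.2 tcp [ 0.5238 -0.1421  0.2125] q [-0.69  0.42  1.79  0.48  0.95  1.17] F [ 0.  -0.  -0.3] gap 1.0 gf 0.0 zface [-0.0004  0.0772  0.1161]
turn total units [-0.0019  0.0049  0.0111] deg 1.11
shift total units (after turn) [ 3.766  0.825 -0.023]
```

```bash
python3 -m crank '.753 .165 0 0 0 .011;.753 .165 0 0 0 0;.753 .165 0 0 0 0;.753 .165 0 0 0 0;.753 .165 0 0 0 0' >/dev/null
python3 -m crank '0 0 0 0 0 0;0 0 0 0 0 0;0 0 0 0 0 0;0 0 0 0 0 0;0 0 0 0 0 0' >/dev/null
python3 -c "
from plan import *
z=shot('wrist','w2');P=pts(z);report(P,z['image'],BOX)
cv2.imwrite('pics/w2.png',z['image'][:,:,::-1])
go(face([0,-.077,.017]),tool(192.5))
s=shot('side');P=pts(s);report(P,s['image'],BOX)"
```

```text
R 910 mid [ 0.     -0.0766  0.0318] ext [0.0193 0.0409 0.022 ] pca deg 103.0740362766582 ((2.3529864847660065e-06, -0.07670418173074722), (0.012707971036434174, 0.040915559977293015), 13.755066871643066)
handle 1232 [-0.00594054 -0.03757823  0.03015433] [0.00608858 0.03780129 0.04124616] [ 0.00034774 -0.00329444  0.03832024]
t 12.25 tcp [ 0.6316 -0.252   0.2124] q [-0.71  0.6   1.42  0.43  1.13  1.26] F [ 1.  -0.7 -0.5] gap 0.998 gf 0.0 zface [ 0.0009 -0.0767  0.1155]
turn total units [-0.0019  0.0046  0.0006] deg 0.45
shift total units (after turn) [0.004 0.024 2.462]
L 133 mid [-0.0013  0.075   0.0314] ext [0.0423 0.0138 0.0225] pca deg 176.03686118943244 ((-0.0013055186718702316, 0.07499177753925323), (0.013573337346315384, 0.042373426258563995), 89.48683166503906)
R 168 mid [-0.0017 -0.0777  0.033 ] ext [0.0177 0.0402 0.0248] pca deg 103.38148359709916 ((-0.0022284244187176228, -0.07788501679897308), (0.012394477613270283, 0.04105429723858833), 12.068024635314941)
handle 180 [-0.00828847 -0.03873256  0.03032642] [0.00481224 0.03728127 0.04239804] [-0.00286862 -0.0022318   0.03699371]
```

View pics/w2.png

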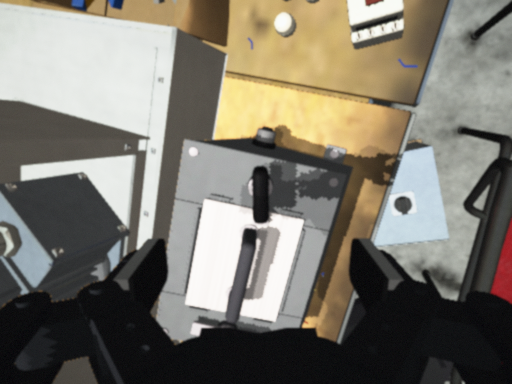

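The right wing is at (261,193) and about 13° turned; the left wing now lies along the slope, so it is open. Descend on the right wing.

```bash
python3 -m crank '0 .02 .4 0 .004 .004;0 0 .6 0 0 0;0 0 .6 0 0 0;0 0 .5 0 0 0;0 0 .3 0 0 0' >/dev/null
python3 -m crank '0 0 .06 0 0 0;0 0 0 0 0 0;0 0 0 0 0 0;0 0 0 0 0 0;0 0 0 0 0 0' >/dev/null
python3 -c "
from plan import *
go(face([0,-.077,.017]),tool(193))"
python3 -m crank '0 0 0 0 0 0;0 0 0 0 0 0;0 0 0 0 0 0;0 0 0 0 0 0;0 0 0 0 0 0' -1 60 >/dev/null
python3 -m crank '0 0 0 0 0 0;0 0 0 0 0 0;0 0 0 0 0 0;0 0 0 0 0 0;0 0 0 0 0 0'
python3 -c "
from plan import *
go(face([0,-.077,.017]),tool(270))"
```

```text
t 13.3 tcp [ 0.6583 -0.2279  0.1217] q [-0.66  0.72  1.46  0.48  0.95  1.23] F [ 0.1 -0.8 -0.2] gap 1.001 gf 0.0 zface [ 0.0003 -0.0779  0.0179]
turn total units [-0.0017 -0.0007 -0.0092] deg 0.85
shift total units (after turn) [-0.022  0.002  0.022]
t: 14.3
tcp_pos: [0.6579, -0.2276, 0.1207]
tool_rot: [0.939, -0.286, 0.093, -0.168]
force: [-2.1, -0.8, 1.0]
finger_gap: 0.129
gripper_force: 61.1
t 14.3 tcp [ 0.6579 -0.2276  0.1207] q [-0.66  0.72  1.46  0.47  0.95  1.23] F [-2.1 -0.8  1. ] gap 0.129 gf 61.1 zface [-0.0001 -0.0773  0.017 ]
turn total units [-1.600e-03 -7.000e-04 -8.649e-01] deg 77.84
shift total units (after turn) [ 0.004 -0.008 -0.   ]
```

```bash
python3 -m crank '0 0 0 0 0 -.06;0 0 0 0 0 -.08;0 0 0 0 0 -.08;0 0 0 0 0 -.08;0 0 0 0 0 -.08' >/dev/null
python3 -m crank '0 0 0 0 0 -.08;0 0 0 0 0 -.08;0 0 0 0 0 -.08;0 0 0 0 0 -.08;0 0 0 0 0 -.08'  >/dev/null
python3 -m crank '0 0 0 0 0 -.06;0 0 0 0 0 0;0 0 0 0 0 0;0 0 0 0 0 0;0 0 0 0 0 0' 
python3 -c "
from plan import *
go(face([0,-.077,.017]),tool(270))"
python3 -m crank '0 0 0 0 0 0;0 0 0 0 0 0;0 0 0 0 0 0;0 0 0 0 0 0;0 0 -.2 0 0 0' -.3 >/dev/null
python3 -m crank '0 0 -.4 0 0 0;0 0 -.5 0 0 0;0 0 -.6 0 0 0;0 0 -.6 0 0 0;0 0 -.2 0 0 0' >/dev/null
python3 -c "
from plan import *
go(face([0,0,.115]),tool(360))"
```

```text
t: 15.8
tcp_pos: [0.6579, -0.2275, 0.1207]
tool_rot: [0.917, 0.349, 0.176, -0.076]
force: [-3.4, -1.9, 1.9]
finger_gap: 0.13
gripper_force: 61.3
t 15.8 tcp [ 0.6579 -0.2275  0.1207] q [-0.66  0.72  1.46  0.47  0.95 -0.09] F [-3.4 -1.9  1.9] gap 0.13 gf 61.3 zface [-0.0001 -0.0772  0.017 ]
turn total units [-0.0009 -0.0014 -0.0254] deg 2.29
shift total units (after turn) [ 0.003 -0.006 -0.001]
t 16.8 tcp [ 0.6318 -0.2557  0.2176] q [-0.72  0.59  1.42  0.43  1.13 -0.06] F [ 0.1 -0.   0.2] gap 0.354 gf 0.0 zface [ 0.0006 -0.0795  0.1211]
turn total units [ 4.5000e-03  1.0000e-03 -1.0241e+00] deg 92.17
shift total units (after turn) [ 1.987 -0.014  0.153]
```

```bash
python3 -m crank '0 0 0 0 0 -.093;0 0 0 0 0 -.093;0 0 0 0 0 -.093;0 0 0 0 0 -.093;0 0 0 0 0 -.093' 1 >/dev/null
python3 -m crank '0 0 0 0 0 -.093;0 0 0 0 0 -.093;0 0 0 0 0 -.093;0 0 0 0 0 -.093;0 0 0 0 0 -.093' >/dev/null
python3 -m crank '0 0 0 .004 0 -.094;.5 0 .05 0 0 0;.5 0 .05 0 0 0;.5 0 .05 0 0 0;.487 -.014 0 0 0 0' >/dev/null
python3 -m crank '0 0 0 0 0 0;0 0 0 0 0 0;0 0 0 0 0 0;0 0 0 0 0 0;0 0 0 0 0 0' >/dev/null
python3 -c "
from plan import *
z=shot('wrist','w3');P=pts(z);report(P,z['image'],BOX)
go(face([0,0,.016]),tool(360))
for n in('side','scene'): s=shot(n,n+'3');P=pts(s);report(P,s['image'],BOX)"
```

```text
L 1143 mid [-0.0006  0.0775  0.0332] ext [0.041  0.0135 0.0205] pca deg 176.90795320117752 ((-0.0004584752023220062, 0.07745660841464996), (0.012495501898229122, 0.0410366952419281), 86.89927673339844)
R 1238 mid [-0.0009 -0.0755  0.0316] ext [0.0418 0.0133 0.0227] pca deg 177.9022167812985 ((-0.0009030792862176895, -0.075515978038311), (0.012419299222528934, 0.04181712493300438), 88.25003814697266)
handle 1547 [-0.00658297 -0.03603756  0.03009683] [0.00504806 0.03854562 0.04154767] [-0.0006863   0.00308241  0.0385809 ]
t 18.85 tcp [ 0.5775 -0.1956  0.2077] q [-0.7   0.51  1.62  0.45  1.02 -1.7 ] F [-1.3  0.  -0.4] gap 0.994 gf 0.0 zface [-0.0007  0.0015  0.111 ]
turn total units [-0.0023 -0.0008 -0.001 ] deg 0.24
shift total units (after turn) [-0.037  0.018  2.374]
L 106 mid [-0.0061  0.0756  0.032 ] ext [0.0337 0.0124 0.0238] pca deg 172.53553037044676 ((-0.006033050827682018, 0.07545153051614761), (0.012103157117962837, 0.033876996487379074), 88.13907623291016)
R 144 mid [-0.0017 -0.0783  0.032 ] ext [0.0416 0.0124 0.0235] pca deg 176.87983895359972 ((-0.0017110705375671387, -0.07824738323688507), (0.012394491583108902, 0.041586630046367645), 89.79535675048828)
handle 183 [-0.00799412 -0.0383478   0.03022941] [0.00522424 0.0364634  0.0416924 ] [-0.00293595 -0.00261392  0.03691719]
L 77 mid [-0.0014  0.077   0.0343] ext [0.0395 0.0139 0.0233] pca deg 176.43771162918657 ((-0.0012750867754220963, 0.07665152847766876), (0.012558856047689915, 0.03914922848343849), 86.16130065917969)
R 86 mid [-0.0009 -0.077   0.0355] ext [0.0425 0.0128 0.0243] pca deg 177.42569301448515 ((-0.0009409524500370026, -0.07686303555965424), (0.012389671057462692, 0.04268227145075798), 88.31695556640625)
handle 98 [-0.00693277 -0.037816    0.03024347] [0.00682284 0.03740732 0.04431622] [-0.00294484  0.00376862  0.03796903]
```

View pics/w3.png

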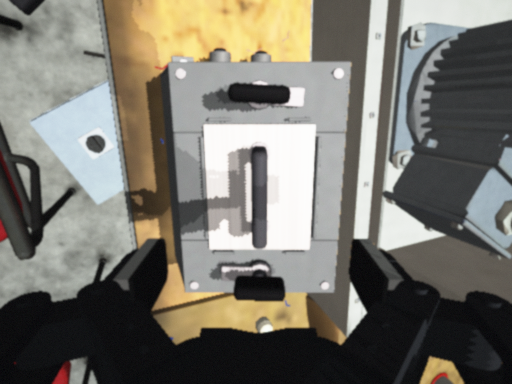

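Wrist view: both wings (260,93) and (259,289) lie along the slope, with claws off the plate. The handle is at (260,197). Descend, grip and lift.

```bash
python3 -m crank '-.037 .018 .4 0 0 0;0 0 .6 0 0 0;0 0 .6 0 0 0;0 0 .5 0 0 0;0 0 .274 0 0 0' >/dev/null
python3 -m crank '0 0 0 0 0 0;0 0 0 0 0 0;0 0 0 0 0 0;0 0 0 0 0 0;0 0 0 0 0 0' >/dev/null
python3 -c "
from plan import *
go(face([0,0,.016]),tool(360))"
python3 -m crank '0 0 0 0 0 0;0 0 0 0 0 0;0 0 0 0 0 0;0 0 0 0 0 0;0 0 0 0 0 0' -1 80 >/dev/null
python3 -m crank '0 0 0 0 0 0;0 0 0 0 0 0;0 0 0 0 0 0;0 0 0 0 0 0;0 0 0 0 0 0' >/dev/null
python3 -m crank '0 0 -.1 0 0 0;0 0 -.2 0 0 0;0 0 -.2 0 0 0;0 0 -.2 0 0 0;0 0 -.3 0 0 0'
python3 -m crank '0 0 -.4 0 0 0;0 0 -.5 0 0 0;0 0 -.5 0 0 0;0 0 -.5 0 0 0;0 0 -.4 0 0 0'
python3 -c "
from plan import *
go([.38,-.12,.3],down(43.9))"
```

```text
t 19.95 tcp [ 0.6042 -0.1716  0.1207] q [-0.63  0.65  1.66  0.51  0.84 -1.75] F [-0.5  0.5 -0.7] gap 0.998 gf 0.0 zface [-0.      0.0002  0.0169]
turn total units [-0.0021 -0.     -0.0007] deg 0.2
shift total units (after turn) [-0.005  0.001  0.023]
t: 21.45
tcp_pos: [0.5928, -0.1814, 0.1573]
tool_rot: [0.385, 0.903, 0.174, 0.073]
force: [0.0, 0.5, -3.1]
finger_gap: 0.122
gripper_force: 78.2
t: 21.95
tcp_pos: [0.5684, -0.2059, 0.2444]
tool_rot: [0.385, 0.903, 0.174, 0.074]
force: [-0.1, -1.0, -4.2]
finger_gap: 0.124
gripper_force: 78.2
t 21.95 tcp [ 0.5684 -0.2059  0.2444] q [-0.72  0.46  1.6   0.43  1.1  -1.69] F [-0.1 -1.  -4.2] gap 0.124 gf 78.2 zface [0.0002 0.0004 0.1502]
turn total units [ 2.42e-01 -1.00e-04 -7.00e-04] deg 21.78
shift total units (after turn) [ 4.814 -1.903 -1.391]
```

```bash
python3 -m crank '0 0 0 .04 0 0;0 0 0 .05 0 0;0 0 0 .06 0 0;0 0 0 .05 0 0;0 0 0 .042 0 0' >/dev/null
python3 -m crank '.3 -.1 -.1 0 0 0;.6 -.2 -.19 0 0 0;.6 -.2 -.19 0 0 0;.6 -.2 -.19 0 0 0;.6 -.2 -.19 0 0 0' >/dev/null
python3 -m crank '.6 -.2 -.19 0 0 0;.6 -.2 -.19 0 0 0;.4 -.15 -.1 0 0 0;.17 -.1 -.05 0 0 0;0 0 0 0 0 0' 
python3 -c "
from plan import *
go([.40,.2,.28],down(43.9))"
```

```text
t: 23.45
tcp_pos: [0.399, -0.119, 0.299]
tool_rot: [0.392, 0.92, 0.001, -0.0]
force: [0.0, -0.7, -4.6]
finger_gap: 0.118
gripper_force: 78.5
t 23.45 tcp [ 0.399 -0.119  0.299] q [-0.56  0.15  1.83  0.    1.16 -1.33] F [ 0.  -0.7 -4.6] gap 0.118 gf 78.5 zface [-0.0365  0.1805  0.224 ]
turn total units [ 0.0007 -0.0009 -0.0011] deg 0.14
shift total units (after turn) [5.728 5.548 0.476]
```

```bash
python3 -m crank '.25 .25 .02 0 0 0;.5 .5 .04 0 0 0;.6 .58 .05 0 0 0;.6 .58 .05 0 0 0;.6 .58 .05 0 0 0' >/dev/null
python3 -m crank '.6 .58 .05 0 0 0;.6 .58 .05 0 0 0;.6 .58 .05 0 0 0;.6 .58 .05 0 0 0;.5 .48 .04 0 0 0' >/dev/null
python3 -m crank '.278 .258 .026 0 0 0;0 0 0 0 0 0;0 0 0 0 0 0;0 0 0 0 0 0;0 0 0 0 0 0'
python3 - <<'E'
from plan import *
go([.472,.196,.15],down(43.9))
for n in('wrist','scene','side'):
  z=shot(n,n+'4');P=pts(z);g=z['image'].astype(int).sum(2)
  m=(g<170)&(P[...,2]>-.005)&(P[...,2]<.009)&(np.hypot(P[...,0]-.472,P[...,1]-.196)<.13)
  k,l,st,c=cv2.connectedComponentsWithStats(m.astype(np.uint8))
  if k>1:
    j=1+st[1:,4].argmax();q=P[l==j];print(n,st[j],cv2.minAreaRect(q[:,:2].astype(np.float32)),np.median(q[:,2]))
E
```

```text
t: 24.95
tcp_pos: [0.4018, 0.1988, 0.2799]
tool_rot: [0.393, 0.92, 0.0, -0.001]
force: [0.3, 0.8, -4.7]
finger_gap: 0.124
gripper_force: 78.6
t 24.95 tcp [0.4018 0.1988 0.2799] q [ 0.21  0.22  1.79  0.    1.13 -0.56] F [ 0.3  0.8 -4.7] gap 0.124 gf 78.6 zface [0.1625 0.4075 0.1229]
turn total units [ 0.0001 -0.0012 -0.0014] deg 0.17
shift total units (after turn) [-1.267  1.216  3.247]
scene [ 193  183   50   26 1029] ((0.4699719548225403, 0.19674798846244812), (0.13266269862651825, 0.14515168964862823), 46.36103820800781) 0.004473791385793817
side [208 180  50  27 829] ((0.46918293833732605, 0.194067120552063), (0.1253839135169983, 0.14549240469932556), 45.808712005615234) 0.002661997335214127
```

View pics/wrist4.png

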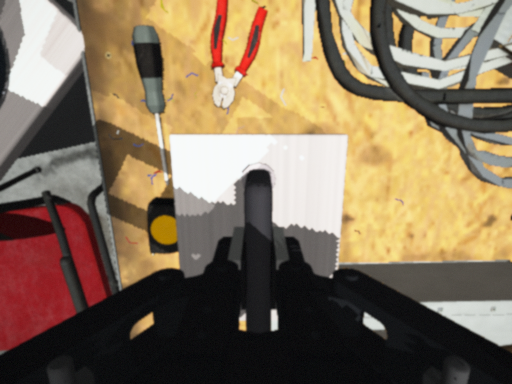

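The cover is held level and square; the cutters and tape measure lie beside its path. Mat centre is confirmed at about (0.471,0.196). Move over it and go down.

```bash
python3 -m crank '-.3 .3 0 0 0 0;-.4 .38 0 0 0 0;-.4 .38 0 0 0 0;-.16 .14 .2 0 0 0;0 0 .5 0 0 0' >/dev/null
python3 -m crank '0 0 .7 0 0 0;0 0 .8 0 0 0;0 0 .8 0 0 0;0 0 .8 0 0 0;0 0 .7 0 0 0' >/dev/null
python3 -m crank '0 0 .5 0 0 0;0 0 .3 0 0 0;0 0 0 0 0 0;0 0 0 0 0 0;0 0 0 0 0 0'
python3 - <<'E'
from plan import *
go([.471,.196,.0205],down(43.9))
z=shot('wrist');P=pts(z);g=z['image'].min(2);c=telemetry.sense()['tcp_pos']
m=(g>140)&(np.hypot(P[...,0]-c[0],P[...,1]-c[1])<.08)&(abs(P[...,2]-c[2]+.012)<.02)
q=P[m];A=np.c_[q[:,:2]-c[:2],np.ones(len(q))];s=np.linalg.lstsq(A,q[:,2],rcond=None)[0];print('plate slope',s,len(q))
E
```

```text
t: 26.6
tcp_pos: [0.4717, 0.197, 0.0688]
tool_rot: [0.392, 0.92, 0.001, 0.0]
force: [0.2, -1.2, -3.1]
finger_gap: 0.123
gripper_force: 78.5
t 26.6 tcp [0.4717 0.197  0.0688] q [ 0.18  0.64  1.85  0.    0.65 -0.59] F [ 0.2 -1.2 -3.1] gap 0.123 gf 78.5 zface [ 0.129   0.3578 -0.0912]
turn total units [ 0.0014 -0.0005 -0.0005] deg 0.14
shift total units (after turn) [-0.007 -0.03   1.208]
plate slope [0.00482401 0.00041803 0.05607341] 12511
```

```bash
python3 -m crank '0 -.03 .25 0 0 0;0 0 .3 0 0 0;0 0 .25 0 0 0;0 0 .15 0 0 0;0 0 .1 0 0 0' >/dev/null
python3 -m crank '0 0 .08 0 0 0;0 0 .05 0 0 0;0 0 .03 0 0 0;0 0 0 0 0 0;0 0 0 0 0 0' 
python3 -c "
from plan import *
go([.471,.196,.0205],down(43.9))"
```

```text
t: 27.65
tcp_pos: [0.4699, 0.1962, 0.0202]
tool_rot: [0.392, 0.92, 0.001, -0.001]
force: [-1.0, -0.2, 4.7]
finger_gap: 0.126
gripper_force: 79.8
t 27.65 tcp [0.4699 0.1962 0.0202] q [ 0.17  0.73  1.87  0.    0.54 -0.59] F [-1.  -0.2  4.7] gap 0.126 gf 79.8 zface [ 0.109   0.3583 -0.1356]
turn total units [ 0.0005 -0.0011 -0.0004] deg 0.11
shift total units (after turn) [-0.021  0.016 -0.009]
```

In contact (force went from -4 to +5 N). Release and withdraw straight up.

```bash
python3 -m crank '0 0 0 0 0 0;0 0 0 0 0 0;0 0 0 0 0 0;0 0 0 0 0 0;0 0 0 0 0 0' 0 
python3 -m crank '0 0 -.1 0 0 0;0 0 -.3 0 0 0;0 0 -.5 0 0 0;0 0 -.6 0 0 0;0 0 -.6 0 0 0' >/dev/null
python3 -m crank '0 0 -.7 0 0 0;0 0 -.7 0 0 0;0 0 -.7 0 0 0;0 0 -.3 0 0 0;0 0 0 0 0 0' 
python3 -m crank '0 0 0 0 0 0;0 0 0 0 0 0;0 0 0 0 0 0;0 0 0 0 0 0;0 0 0 0 0 0'
python3 - <<'E'
from plan import *
ims=[]
for n in('scene','side'):
  z=shot(n,n+'5');P=pts(z);g=z['image'].min(2)
  m=(g>120)&(np.hypot(P[...,0]-.471,P[...,1]-.196)<.09)&(P[...,2]>.004)&(P[...,2]<.014)
  q=P[m].astype(np.float32);print(n,len(q),cv2.minAreaRect(q[:,:2]) if len(q) else 0,q[:,2].mean());report(P,z['image'],BOX)
  ims.append(z['image'][130:280,150:390,::-1])
cv2.imwrite('pics/end.png',cv2.resize(np.hstack(ims),(800,250)))
E
```

```text
t: 28.15
tcp_pos: [0.4699, 0.1961, 0.0193]
tool_rot: [0.392, 0.92, 0.001, -0.001]
force: [-0.1, -0.1, 0.3]
finger_gap: 0.5
gripper_force: 0.0
t: 29.15
tcp_pos: [0.4713, 0.1961, 0.2023]
tool_rot: [0.392, 0.92, 0.002, 0.002]
force: [-0.1, -0.1, 0.5]
finger_gap: 0.502
gripper_force: 0.0
t: 29.65
tcp_pos: [0.4698, 0.1958, 0.1988]
tool_rot: [0.392, 0.92, 0.0, -0.001]
force: [0.3, -0.3, 0.0]
finger_gap: 0.498
gripper_force: 0.0Traceback (most recent call last):
  File "<stdin>", line 6, in <module>
cv2.error: OpenCV(4.12.0) /io/opencv/modules/imgproc/src/convhull.cpp:143: error: (-215:Assertion failed) total >= 0 && (depth == CV_32F || depth == CV_32S) in function 'convexHull'
```

Run:
```python
from plan import *
ims=[]
for n in('scene','side'):
  z=shot(n,n+'6');P=pts(z);g=z['image'].min(2)
  m=(g>100)&(np.hypot(P[...,0]-.471,P[...,1]-.196)<.085)&(P[...,2]>.0)&(P[...,2]<.02)
  k,l,st,c=cv2.connectedComponentsWithStats(m.astype(np.uint8));j=1+st[1:,4].argmax()
  q=np.ascontiguousarray(P[l==j]).astype(np.float32);print(n,len(q),cv2.minAreaRect(np.ascontiguousarray(q[:,:2])),np.median(q[:,2]));report(P,z['image'],BOX)
  ims.append(z['image'][130:280,150:390,::-1])
cv2.imwrite('pics/end.png',cv2.resize(np.hstack(ims),(800,250)))
```

```text
scene 191 ((0.4553799331188202, 0.21216429769992828), (0.09242743253707886, 0.07188469171524048), 45.80239486694336) 0.008571107
L 77 mid [-0.001   0.077   0.0354] ext [0.0411 0.0139 0.0208] pca deg 176.48459952427288 ((-0.00086173415184021, 0.07663793861865997), (0.012776528485119343, 0.04145035147666931), 86.10895538330078)
R 85 mid [-0.0007 -0.0769  0.0346] ext [0.0421 0.0128 0.0222] pca deg 177.70978084806436 ((-0.0007943585515022278, -0.07697384804487228), (0.011999988928437233, 0.04218422248959541), 87.8552017211914)Traceback (most recent call last):
  File "<stdin>", line 7, in <module>
  File "fit.py", line 32, in report
    q=F[m];print('handle',len(q),q.min(0),q.max(0),q.mean(0))
                                 ~~~~~^^^
    return umr_minimum(a, axis, None, out, keepdims, initial, where)
ValueError: zero-size array to reduction operation minimum which has no identity
```

Run:
```python
from plan import *
ims=[]
for n in('scene','side'):
  z=shot(n,n+'7');P=pts(z)
  q=P[(np.hypot(P[...,0]-.471,P[...,1]-.196)<.1)&(P[...,2]>.03)&(P[...,2]<.06)]
  print(n,'handle',len(q),q.mean(0),q.min(0),q.max(0))
  ims.append(z['image'][130:280,150:390,::-1])
cv2.imwrite('pics/end.png',cv2.resize(np.hstack(ims),(800,250)))
```

```text
scene handle 103 [0.46866566 0.19212603 0.04042601] [0.44160132 0.16211105 0.0300173 ] [0.49679558 0.22660124 0.05027835]
side handle 98 [0.46978786 0.19133486 0.03858617] [0.44132813 0.16213414 0.03033386] [0.49855435 0.22098995 0.04479806]
```

View pics/end.png

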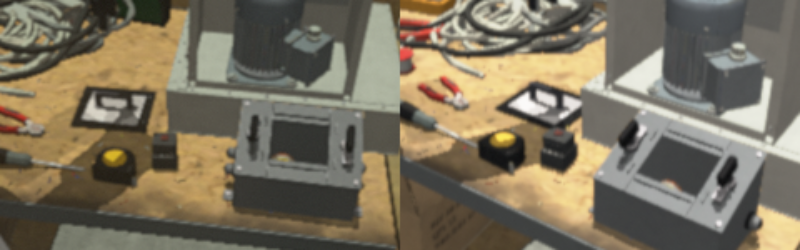

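The cover lies flat and centred on the mat (left crop at 115,107), handle up and centred at about (0.469,0.192). Both wings are open, the bystanders have not moved, and the gripper is clear.

```bash
python3 -c "
from station import manip
print(manip.sign_off())"
```

```text
the job is handed in; nothing more can be done
None
```

I opened both thumbscrews, lifted the cover off and laid it flat, handle up, within about 5 mm of the mat's centre; the job is handed in at about 30 s, but no verdict came back.

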